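Close and pin a clamshell glue jig, and keep it pressed shut

ROBOT

A 6-joint arm with a two-finger parallel gripper is mounted at the origin on the work surface. World frame = base frame: x ahead of the robot, y to its left, z up, the work surface at z = 0. Lengths are in mm, angles in rad, forces in N, time in s.
With the tool pointing down it reaches from about 300 to 775 mm from the base axis. Payload 14.6 kg.
Tool frame: the origin (TCP) lies at the very end of the fingers, on their centre line; the grasp point (between the pads) lies robot.pinch_z behind it (robot.pinch_z is the distance from the TCP to the grasp point, in mm); z points along the fingers, x is the direction in which the jaws open and shut, and the axes are right-handed (so a half turn about z gives the same grasp; the last joint's range is limited). The gripper opens to 94 mm and grips with 3 to 60 N. Pads are 16 mm wide; open, the fingers measure 119 mm over their backs; the gripper's body (75 mm by 177 mm) begins 78 mm behind the grasp point.
Start: joints at [-1.283, 0.3, 1.521, -0, 1.321, -0.067], TCP at [191.064, -515.736, 205.446] pointing down, gripper open.
Joint ranges: [-3.03, 3.03], [-0.79, 2.21], [0.23, 2.52], [-1.04, 4.18], [0, 3.07], [-2.55, 2.55]. Speed limits (rad/s): [2.22, 2.22, 2.57, 3.14, 3.14, 3.14].

INTERFACE

Orientations are given as [roll, pitch, yaw] about the fixed x, y, z axes, in that order (R = Rz(yaw) Ry(pitch) Rx(roll)).
In Python, from station import robot gives the robot as it stands.
- The arm moves only by the tool servo_tool, never from a script. Its argument "steps" is a list that holds one entry, the list of rows, each a list of 7 numbers: the shift along the tool's x, y, z in mm, then the turn, a rotation vector about the tool's x, y, z in degrees, then the gripper's target within -1 to 1 (shut at 1, half-way at 0, fully open at -1). In form: [[[tx, ty, tz, wx, wy, wz, hand], ...]]. A call has 1 to 12 rows; each row shifts and turns the commanded pose from where the row before left it, along the tool's axes as they then stand; what a row does not reach is not made up. A row lasts 1/12 s, in which the tool goes at most 41.7 mm and 7.16 degrees, less where a joint would pass 70% of its speed; a pose out of reach is approached as far as the arm can. A call with a gripper value outside its range is refused whole. The fingers move at their own pace and stop on an object; "grip_force" is the grip in N (left out, the last holds). Time passes only in rows, so rows that do not move let the fingers close. It gives the time, the measured TCP pose, the force and the opening at its end, in the units of the state.
- robot.get_obs(): the state, without advancing time (a new reading comes with each control period).
- robot.snapshot(name): name is "side" or "top" or "wrist"; returns a dict with "frame" (400x640x3 uint8, red, green, blue), "fx", "fy", "cx", "cy" (pixels), "rvec" (rotation vector, rad) and "tvec" (3), from world to camera coordinates, as OpenCV has them. Camera axes: x right, y down, z forward; pixel columns grow to the right and rows downward; lengths in mm; the calibration is good to about 2 mm. A picture is of the moment at which its call begins. There is no depth.
- robot.job_done(): hands the job in, once; it reports no verdict.
The state is a dict: "time_s": time; "joint_pos": joint angles; "joint_velocities": joint speeds; "joint_efforts": joint torques, N m; "eef_pos": TCP position; "tool_rot": TCP orientation; "wrist_force": force on the tool from outside, world axes, zero at the start; "ft_torque": the same for the moment, N m; "width": finger opening in mm.
Only numpy, scipy, OpenCV 4.12 (cv2) and the standard library are available. Lean on these libraries where they do the work, as an engineer would, in place of code of your own. Each camera call takes 0.05 s, during which the arm holds its last target. There are 200 camera calls.

TASK

In the model workshop, a rosette is glued up in the hinged plywood jig: lower its open cover gently by the steel bar until it rests ajar on the spring plungers, then take the locating pin with the tall straight head out of the wooden rack and push it down through the hole in the cover into the hole of the base. Keep pushing on the pin so that its collar presses the cover fully shut against the springs, and finish like that, still holding the pin and pressing; do not let go. Leave the other things on the table where they are.

Things in the scene. Friction and masses are not known exactly. Their poses are not given: they have to be found in the camera images.
- cover (a joint): Angle (rad) of the jig's cover about its hinge: 0 = fully shut, grows as the cover is lifted, starts between 0.9 and 1.3, stop at 1.45. The hinge is stiff (0.35 N m): the cover (0.3 kg) stays where it is left. Below about 0.106 rad it rests on two spring plungers in the base's side walls, which hold it ajar; let go below that, it springs part of the way back up. Some 6 to 8 N of push down at the cover's hole shuts it.
- hinge_mid (a point): Middle of the hinge line, on the far (+x) side of the jig, 46 mm above the table. Its axes: y along the hinge line, x horizontal, pointing away from the pin hole and the bar, z up. It is fixed to the jig's base, a plywood box 165 x 160 x 40 mm with a white plaster rosette inside. The jig is fixed to the table.
- cover_bar (a point): Middle of the round steel bar (12 mm across, 110 mm long, parallel to the hinge line) by which the cover is taken, 231 mm from the hinge line, in the cover's mid-plane. It is carried by two thin arms (10 mm across) at its ends, 66 mm out from the cover's free edge, with free space between the arms (100 mm) for fingers. With the cover shut it is 46 mm above the table, with nothing under it. The bar can turn between fingers that close across it.
- cover_hole (a point): Centre of the mouth of the hole through the cover (14 mm wide, in a steel bush), on the cover's upper face, 148.5 mm from the hinge line. The cover is a plywood plate 165 x 160 x 12 mm. Its z axis stands out of the upper face. With the cover shut this mouth is 52 mm above the table.
- base_hole (a point): Centre of the mouth of the vertical hole (13 mm wide, 40 mm deep, through the base) in the upper face of the jig's base, 40 mm above the table, under the cover's hole when that is down (within 1 mm sideways). z up.
- pin_grip (a point): Middle of the head of the locating pin: a plain steel pin (about 0.1 kg) standing upright, head up, in one of the rack's two holes. The head is a straight cylinder 18 mm across and 40 mm tall (this point is half-way up); under it a collar 24 mm across and 6 mm thick, its underside 26 mm below this point; under that a shank 10 mm across and 46 mm long with a tapered end (7 mm of taper). z along the pin, up.
- pin_tip (a point): Lower end of the locating pin's shank, on its axis, 72 mm below the middle of its head.
- rack: Wooden block 60 x 150 x 55 mm, fixed to the table, origin at the middle of its underside, with two upright holes 14 mm wide at y = +40 and -40 mm in its frame; the pins' collars rest on its top.
- stub: The other pin in the rack, not to be used: same collar and shank thickness, but a short shank and a mushroom head 34 mm across and 19 mm tall. Origin at its collar's underside.
- glue_jar: Glass jar, 52 mm across, 75 mm tall; origin under its centre. Bystander.
- rosette_a: Plaster rosette, 60 mm across, 20 mm tall; origin under its centre. Bystander.
- rosette_b: Another such rosette. Bystander.
- gable: Plaster window frame with column, about 110 x 120 x 16 mm; origin under its centre. Bystander.
- brush: Brush lying on the table. Bystander.
- facade: Wooden facade strip 220 x 90 x 16 mm lying on the table. Bystander.

How it is judged:
By the outcome, as a careful person would: the job done as asked, in the order asked, and still so for the second after the job is handed in, while the arm keeps its last pose, push and grip.
It also fails if it takes over 64 s, if anything falls off the work surface, if the arm or the gripper's body presses on something with over 40 N, if the wrist force passes 120 N, or if a joint passes its speed limit or range.

## Working session

There is one attempt and no reset: what is moved stays moved. The work goes in short steps, Python scripts to look and compute and a tool call to move; the robot and the scene stay as the last step left them, time stands still between calls to the robot, and variables do not carry over. Pictures are saved under pics/ and viewed, about 8 in all and at most 12, crops included, and the job is handed in when it is done.

Besides the shell and the picture viewer there is one more tool, called by a JSON object that holds its "op" and its "data". servo_tool: Moves the arm, as the interface text tells. Its arguments: {"type":"object","properties":{"steps":{"type":"array","items":{"type":"array","items":{"type":"array","items":{"type":"number"}}}},"grip_force":{"type":"number"}},"required":["steps"]}

```bash
ls; mkdir -p pics; cat > h.py <<'E'
import numpy as np, cv2
from station import robot
def snap(n):
    s=robot.snapshot(n); s['R']=cv2.Rodrigues(np.array(s['rvec'],float))[0]; s['t']=np.array(s['tvec'],float).ravel(); return s
def ray(s,u,v):
    d=s['R'].T@np.array([(u-s['cx'])/s['fx'],(v-s['cy'])/s['fy'],1.]); return -s['R'].T@s['t'],d/np.linalg.norm(d)
def onz(s,u,v,z):
    o,d=ray(s,u,v); return o+d*(z-o[2])/d[2]
def proj(s,p):
    q=s['R']@np.array(p,float)+s['t']; return np.array([s['fx']*q[0]/q[2]+s['cx'],s['fy']*q[1]/q[2]+s['cy']])
def two(s1,p1,s2,p2):
    o1,d1=ray(s1,*p1);o2,d2=ray(s2,*p2)
    k=np.linalg.lstsq(np.c_[d1,-d2],o2-o1,rcond=None)[0]
    a=o1+k[0]*d1;b=o2+k[1]*d2; return (a+b)/2,np.linalg.norm(a-b)
def save(s,f,box=None,sc=1):
    im=s['frame'][:,:,::-1]
    if box: im=im[box[1]:box[3],box[0]:box[2]]
    cv2.imwrite('pics/'+f,cv2.resize(im,None,fx=sc,fy=sc,interpolation=cv2.INTER_CUBIC))
E
python3 - <<'E'
from h import *
import pickle
d={n:snap(n) for n in('top','side')}
pickle.dump(d,open('s0.pkl','wb'))
for n in d: save(d[n],n+'0.png',sc=1.25); print(n,-d[n]['R'].T@d[n]['t'],d[n]['R'].round(2).tolist(),d[n]['fx'])
print(robot.get_obs(),robot.pinch_z)
E
```

```text
pics
top [ 389.15086172   32.95384308 1317.33459993] [[-0.02, -1.0, 0.0], [-0.99, 0.02, -0.14], [0.14, -0.01, -0.99]] 479.334077234052
side [-114.95301243  859.97276619  679.83478888] [[-0.79, -0.61, 0.0], [-0.3, 0.39, -0.87], [0.53, -0.69, -0.49]] 464.4321106244991
{'time_s': 0.1, 'joint_pos': array([-1.28258372e+00,  3.00390669e-01,  1.52153907e+00, -3.77024871e-05,
        1.32069862e+00, -6.66161160e-02]), 'joint_velocities': array([ 0.00188307, -0.00095288, -0.00181559,  0.00040763, -0.00076128,
       -0.00233951]), 'joint_efforts': array([ 3.18633749e-03, -5.32642508e+01, -3.53284121e+01,  7.10403803e-02,
        2.35024269e-02, -4.20658921e-05]), 'eef_pos': array([ 190.99637086, -515.51092205,  204.94821851]), 'tool_rot': array([-3.14156015e+00,  1.03584800e-03, -1.21595823e+00]), 'wrist_force': array([-0.2066973 , -0.01395068, -0.19231934]), 'ft_torque': array([-0.01312471,  0.03624741,  0.01741962]), 'width': 93.99664924216081} 18.8
```

View pics/top0.png

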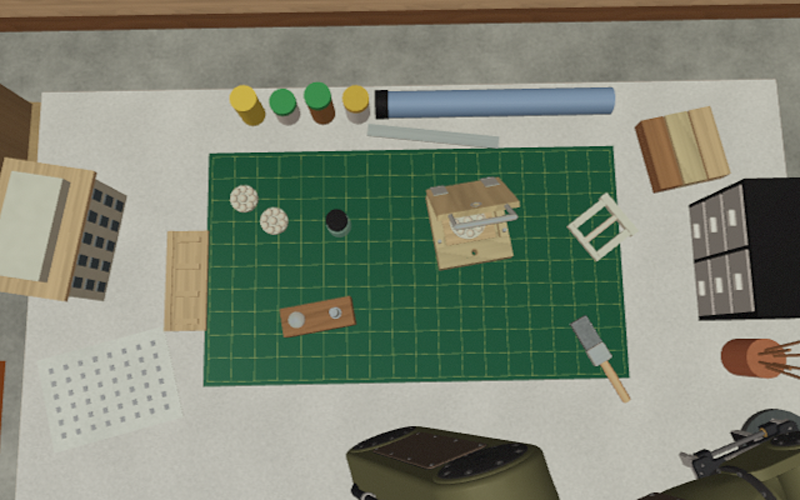

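View pics/side0.png

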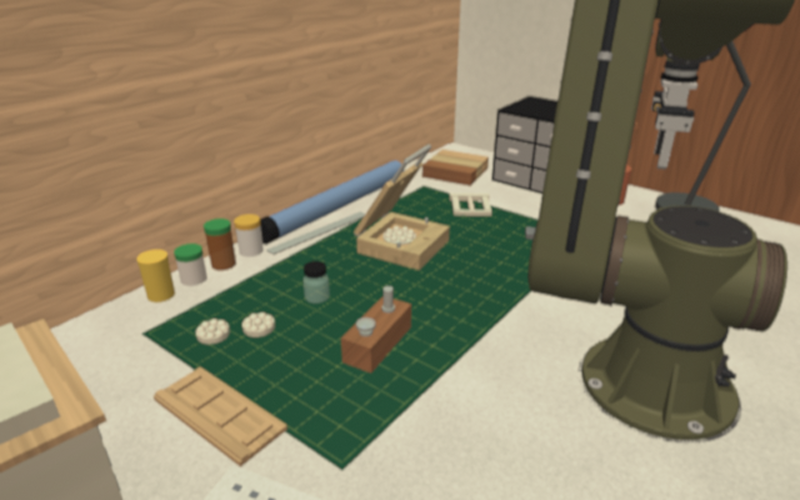

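The top view shows the jig around (470,225), with its bar from (452,222) to (517,215). The tall pin is at (335,313) and the stub at (296,320), in 1.25x pixels. The side view confirms that the tall pin is at (388,298). I'll look at both closer up.

```bash
python3 - <<'E'
from h import *
import pickle
d=pickle.load(open('s0.pkl','rb'))
t=d['top']['frame'];s=d['side']['frame']
a=cv2.resize(t[130:220,330:430],None,fx=4,fy=4,interpolation=cv2.INTER_CUBIC)
b=cv2.resize(t[230:275,215:295],None,fx=5,fy=5,interpolation=cv2.INTER_CUBIC)
c=cv2.resize(s[110:220,280:365],None,fx=4,fy=4,interpolation=cv2.INTER_CUBIC)[:,:]
im=np.zeros((600,800,3),np.uint8); im[:360,:400]=a; im[365:590,:400]=b; im[:440,410:750]=c
cv2.imwrite('pics/c0.png',im[:,:,::-1])
E
```

```text
(no output)
```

View pics/c0.png

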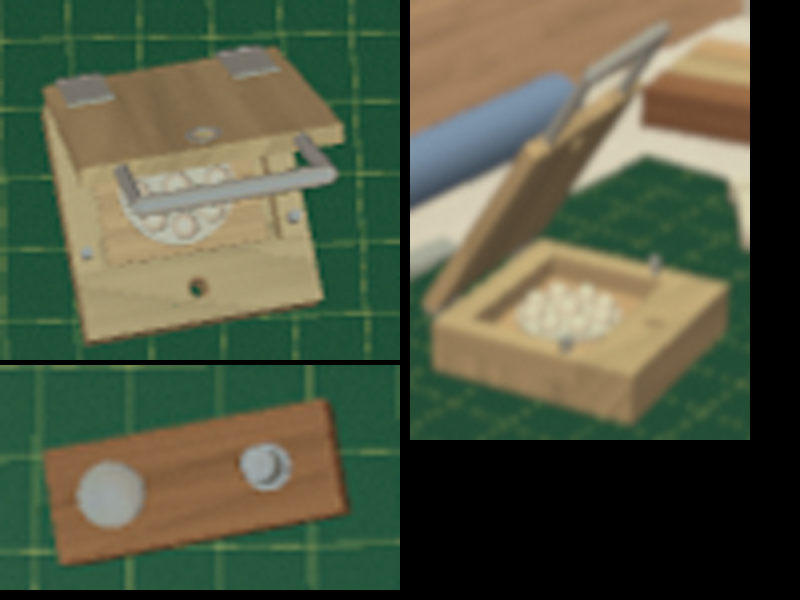

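```bash
cat > m.py <<'E'
from h import *
import pickle
d=pickle.load(open('s0.pkl','rb'));t=d['top'];s=d['side']
P=lambda x,y:(330+(x+.5)/4-.5,130+(y+.5)/4-.5)
Q=lambda x,y:(280+(x-410+.5)/4-.5,110+(y+.5)/4-.5)
B=lambda x,y:(215+(x+.5)/5-.5,230+(y-365+.5)/5-.5)
bh=onz(t,*P(198,287),40); print('base hole',bh, 'side',onz(s,*Q(656,323),40))
fl=onz(t,*P(87,340),40);fr=onz(t,*P(323,297),40); print('front',fl,fr,np.linalg.norm(fl-fr))
e=(fl-fr)/np.linalg.norm(fl-fr); print('yaw(y axis) deg',np.degrees(np.arctan2(-e[0],e[1])))
mid=(fl+fr)/2
h1=two(t,P(204,134),s,Q(577,145)); print('cover hole',h1)
b1=two(t,P(132,207),s,Q(590,78)); b2=two(t,P(334,177),s,Q(665,28)); print('bar ends',b1,b2)
ex=np.array([e[1],-e[0],0]); hm=bh+ex*148.5; hm[2]=46
print('hinge mid',hm)
for nm,p,r,off in(('bar',P(234,193),231,0),('hole',P(204,134),148.5,6)):
  for nn,c,pp in (('t',t,p),):
    best=min((np.linalg.norm(proj(c,hm-ex*(r*np.cos(a)+off*np.sin(a)) +np.array([0,0,r*np.sin(a)+off*np.cos(a)]))-pp),a) for a in np.linspace(.8,1.4,601)); print(nm,best)
b1,b2=b1[0],b2[0];bm=(b1+b2)/2;print('bar mid',bm,'angle',np.arctan2(bm[2]-46,np.dot(hm-bm,ex)),np.linalg.norm(b1-b2),np.linalg.norm((bm-hm)-np.dot(bm-hm,e)*e),'lateral',np.dot(bm-hm,e))
# rack, pin
print('pin head top',onz(t,*B(262,464),101),'collar',onz(t,*B(267,468),61),'stub',onz(t,*B(110,494),80))
pc=[onz(t,*B(*q),55) for q in((45,450),(330,400),(347,512),(62,565))]; print(np.array(pc).round(1))
E
python3 m.py
```

```text
base hole [ 576.09559554 -132.17867375   40.        ] side [ 572.55022443 -127.93218827   40.        ]
front [541.56162132 -56.37181512  40.        ] [ 567.70235293 -216.14062235   40.        ] 161.89320433704677
yaw(y axis) deg 9.29217173196628
cover hole (array([ 649.86772247, -125.97596694,  161.75621779]), np.float64(8.65544028041098))
bar ends (array([592.44733726, -70.6852468 , 241.96651297]), np.float64(2.19630385252559)) (array([ 609.86278842, -185.59943801,  241.3199529 ]), np.float64(2.584956406780081))
hinge mid [ 722.64694691 -108.20052926   46.        ]
bar (np.float64(0.24422955054862364), np.float64(1.006))
hole (np.float64(0.35287121939160293), np.float64(1.087))
bar mid [ 601.15506284 -128.1423424   241.64323293] angle 1.0091132688481053 116.2281692229384 231.15844010868113 lateral -0.06296104241038393
pin head top [449.78320037 163.79835416 101.        ] collar [449.64330004 165.49927603  61.        ] stub [436.96518288 244.13781802  80.        ]
[[461.6 282.6  55. ]
 [485.  132.8  55. ]
 [426.2 124.4  55. ]
 [401.5 273.3  55. ]]
```

{"op": "servo_tool", "data": {"steps": [[[0,0,-12,0,0,-7.16,-1],[0,0,-12,0,0,-7.16,-1],[0,0,-12,0,0,-7.16,-1],[0,0,-12,0,0,-7.16,-1],[0,0,-12,0,0,-7.16,-1],[0,0,-12,0,0,-7.16,-1],[0,0,-12,0,0,-7.16,-1],[0,0,-12,0,0,-7.16,-1],[0,0,-12,0,0,-7.16,-1],[0,0,-12,0,0,-7.16,-1],[0,0,-12,0,0,-7.16,-1],[0,0,0,0,0,0,-1]]], "grip_force": 20}}

```text
time_s: 1.1
eef_pos: [191.2, -516.1, 339.4]
tool_rot: [3.139, -0.0, 0.165]
wrist_force: [0.6, 0.3, 0.2]
width: 93.5
```

```bash
cat >> h.py <<'E'
from scipy.spatial.transform import Rotation as Ro
def to(target,yaw=None):
    o=robot.get_obs(); R=Ro.from_euler('xyz',o['tool_rot']); print('at',o['time_s'],o['eef_pos'].round(1),o['tool_rot'].round(4),'F',o['wrist_force'].round(1),'w',round(o['width'],1))
    if yaw is not None: print('rotvec',(R.inv()*Ro.from_euler('xyz',[np.pi,0,yaw])).as_rotvec(degrees=True).round(2))
    v=R.inv().apply(np.array(target)-o['eef_pos']); print('tool shift',v.round(1)); return v
E
python3 -c "
from h import *
to([601,-128,335],.162)"
```

```text
at 1.1 [ 191.2 -516.1  339.4] [ 3.1389e+00 -3.0000e-04  1.6480e-01] F [0.6 0.3 0.2] w 93.5
rotvec [ 0.15 -0.02  0.16]
tool shift [ 468.  -315.6    3.6]
```

{"op": "servo_tool", "data": {"steps": [[[32,-21.6,0,0,0,0,-1],[32,-21.6,0,0,0,0,-1],[32,-21.6,0,0,0,0,-1],[32,-21.6,0,0,0,0,-1],[32,-21.6,0,0,0,0,-1],[32,-21.6,0,0,0,0,-1],[32,-21.6,0,0,0,0,-1],[32,-21.6,0,0,0,0,-1],[32,-21.6,0,0,0,0,-1],[32,-21.6,0,0,0,0,-1],[32,-21.6,0,0,0,0,-1],[32,-21.6,0,0,0,0,-1]]]}}

```text
time_s: 2.1
eef_pos: [530.3, -197.4, 336.5]
tool_rot: [-3.141, 0.001, 0.154]
wrist_force: [1.1, -1.6, 0.3]
width: 94.0
```

{"op": "servo_tool", "data": {"steps": [[[28,-19,0,0,0,0,-1],[28,-19,0,0,0,0,-1],[28,-18.4,0,0,0,0,-1],[0,0,0,0,0,0,-1],[0,0,0,0,0,0,-1]]]}}

```text
time_s: 2.52
eef_pos: [603.9, -129.0, 335.6]
tool_rot: [-3.141, 0.002, 0.157]
wrist_force: [-0.0, 0.2, 0.7]
width: 94.3
```

```bash
python3 -c "
from h import *
import pickle
to([601,-128,222.8],.162)
s=snap('wrist');pickle.dump(s,open('w1.pkl','wb'));save(s,'w1.png',sc=1.25);print(-s['R'].T@s['t'],s['fx'])
print(proj(s,[592,-71,242]),proj(s,[610,-186,242]),proj(s,[576,-132,40]))"
```

```text
at 2.5167 [ 603.9 -129.   335.6] [-3.1406e+00  2.2000e-03  1.5690e-01] F [-0.   0.2  0.7] w 94.3
rotvec [-0.06  0.12 -0.29]
tool shift [ -2.4  -1.4 112.8]
[591.32411489 -45.36612326 514.32255632] 351.3902819242909
[312.33251337 133.68425915] [312.52692699 271.41633819] [295.62528237 162.69901589]
```

View pics/w1.png

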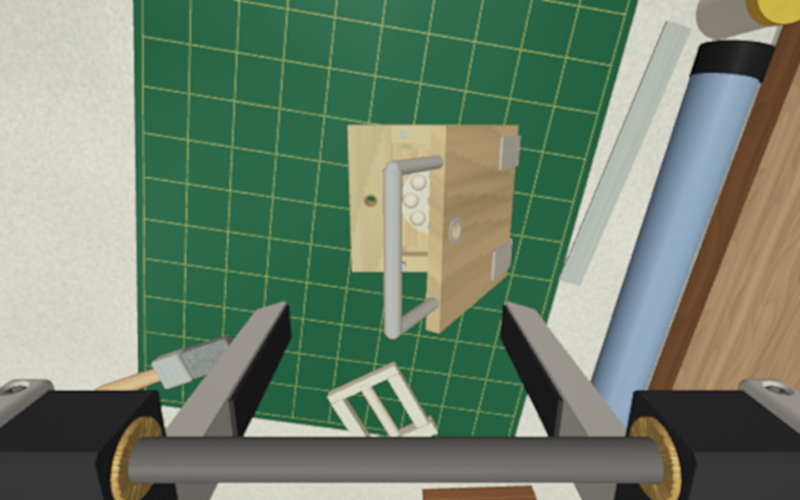

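The wrist view shows the bar from (392,168) to (392,335), parallel to the finger plane and within 2 px of the prediction. I'll go down and grip it.

{"op": "servo_tool", "data": {"steps": [[[-0.6,-0.35,14,0,0,0,-1],[-0.6,-0.35,14,0,0,0,-1],[-0.6,-0.35,14,0,0,0,-1],[-0.6,-0.35,14,0,0,0,-1],[0,0,14,0,0,0,-1],[0,0,14,0,0,0,-1],[0,0,14,0,0,0,-1],[0,0,14,0,0,0,-1],[0,0,0,0,0,0,0],[0,0,0,0,0,0,0.5],[0,0,0,0,0,0,0.8],[0,0,0,0,0,0,1]]], "grip_force": 15}}

```text
time_s: 3.57
eef_pos: [600.9, -129.6, 226.7]
tool_rot: [3.141, -0.002, 0.158]
wrist_force: [-0.7, -0.2, 1.1]
width: 71.0
```

{"op": "servo_tool", "data": {"steps": [[[0,0,0,0,0,0,1],[0,0,0,0,0,0,1],[0,0,0,0,0,0,1],[0,0,0,0,0,0,1],[0,0,0,0,0,0,1]]]}}

```text
time_s: 3.98
eef_pos: [600.7, -129.1, 225.5]
tool_rot: [-3.142, 0.0, 0.159]
wrist_force: [0.1, -0.0, -0.6]
width: 37.2
```

{"op": "servo_tool", "data": {"steps": [[[0,0,0,0,0,0,1],[0,0,0,0,0,0,1],[0,0,0,0,0,0,1],[0,0,0,0,0,0,1],[0,0,0,0,0,0,1],[0,0,0,0,0,0,1],[0,0,0,0,0,0,1]]]}}

```text
time_s: 4.57
eef_pos: [600.8, -129.1, 225.4]
tool_rot: [-3.142, -0.0, 0.159]
wrist_force: [1.3, -0.4, -1.2]
width: 11.2
```

```bash
cat > arc.py <<'E'
from h import *
import sys
th1=float(sys.argv[1]);n=int(sys.argv[2]); ex=np.array([np.cos(.162),np.sin(.162),0]); hm=np.array([722.6,-108.2,46])
o=robot.get_obs();R=Ro.from_euler('xyz',o['tool_rot']); g=o['eef_pos']+R.apply([0,0,-18.8])
r=g-hm; c=-r@ex; th0=np.arctan2(r[2],c); rad=np.hypot(c,r[2]); print('theta',th0,'rad',rad,'F',o['wrist_force'].round(1),o['time_s'],'w',o['width'],o['tool_rot'])
A=np.linspace(th0,th1,n+1); p=[g+0*ex]+[hm+ (r-(r@ex)*ex-np.array([0,0,r[2]]))-ex*231*np.cos(a)+np.array([0,0,231*np.sin(a)]) for a in A[1:]]
for i in range(n): print(R.inv().apply(p[i+1]-p[i]).round(1).tolist())
E
python3 arc.py 0.13 24
```

```text
theta 1.013244117045858 rad 233.56810254169406 F [ 1.3 -0.4 -1.2] 4.5667 w 11.2348981752408 [-3.14154793e+00 -6.81653692e-05  1.58637781e-01]
[-5.8, 0.0, 6.8]
[-7.0, 0.0, 4.9]
[-6.8, 0.0, 5.1]
[-6.6, 0.0, 5.4]
[-6.4, 0.0, 5.6]
[-6.2, 0.0, 5.9]
[-5.9, 0.0, 6.1]
[-5.7, 0.0, 6.3]
[-5.5, 0.0, 6.5]
[-5.2, 0.0, 6.7]
[-5.0, 0.0, 6.9]
[-4.7, 0.0, 7.1]
[-4.5, 0.0, 7.2]
[-4.2, 0.0, 7.4]
[-3.9, 0.0, 7.5]
[-3.6, 0.0, 7.7]
[-3.4, 0.0, 7.8]
[-3.1, 0.0, 7.9]
[-2.8, 0.0, 8.0]
[-2.5, 0.0, 8.1]
[-2.2, 0.0, 8.2]
[-1.9, 0.0, 8.3]
[-1.6, 0.0, 8.4]
[-1.3, 0.0, 8.4]
```

{"op": "servo_tool", "data": {"steps": [[[-7.2,0,4.6,0,0,0,1],[-7,0,4.9,0,0,0,1],[-6.8,0,5.1,0,0,0,1],[-6.6,0,5.4,0,0,0,1],[-6.4,0,5.6,0,0,0,1],[-6.2,0,5.9,0,0,0,1],[-5.9,0,6.1,0,0,0,1],[-5.7,0,6.3,0,0,0,1],[-5.5,0,6.5,0,0,0,1],[-5.2,0,6.7,0,0,0,1],[-5,0,6.9,0,0,0,1],[-4.7,0,7.1,0,0,0,1]]]}}

```text
time_s: 5.57
eef_pos: [529.0, -140.6, 153.7]
tool_rot: [-3.141, -0.0, 0.159]
wrist_force: [0.4, 2.6, 0.8]
width: 11.5
```

```bash
python3 arc.py 0.14 12
```

```text
theta 0.57237752204364 rad 233.52434166239098 F [0.4 2.6 0.8] 5.5667 w 11.517850333650985 [-3.14145718e+00 -5.23477180e-05  1.58660667e-01]
[-2.3, 0.0, 8.4]
[-4.1, 0.0, 7.2]
[-3.9, 0.0, 7.4]
[-3.6, 0.0, 7.5]
[-3.3, 0.0, 7.6]
[-3.0, 0.0, 7.7]
[-2.8, 0.0, 7.9]
[-2.5, 0.0, 7.9]
[-2.2, 0.0, 8.0]
[-1.9, 0.0, 8.1]
[-1.6, 0.0, 8.2]
[-1.3, 0.0, 8.2]
```

{"op": "servo_tool", "data": {"steps": [[[-4.2,0,7.2,0,0,0,1],[-4.1,0,7.2,0,0,0,1],[-3.9,0,7.4,0,0,0,1],[-3.6,0,7.5,0,0,0,1],[-3.3,0,7.6,0,0,0,1],[-3,0,7.7,0,0,0,1],[-2.8,0,7.8,0,0,0,1],[-2.5,0,7.5,0,0,0,1],[-2.1,0,7,0,0,0,1],[-1.7,0,6.5,0,0,0,1],[-1.2,0,6,0,0,0,1],[0,0,0,0,0,0,1]]]}}

```text
time_s: 6.57
eef_pos: [498.0, -145.6, 73.8]
tool_rot: [3.141, -0.002, 0.159]
wrist_force: [10.5, 3.6, -5.0]
width: 11.4
```

```bash
python3 arc.py 0.09 8
```

```text
theta 0.2020541866706333 rad 232.4319419822504 F [10.5  3.6 -5. ] 6.5667 w 11.39470157796578 [ 3.14142607e+00 -1.81726997e-03  1.58568907e-01]
[0.8, -0.0, 3.5]
[-0.6, 0.0, 3.2]
[-0.5, 0.0, 3.2]
[-0.5, 0.0, 3.2]
[-0.5, 0.0, 3.2]
[-0.4, 0.0, 3.2]
[-0.4, 0.0, 3.2]
[-0.3, 0.0, 3.2]
```

{"op": "servo_tool", "data": {"steps": [[[1.2,0,3,0,0,0,1],[0.5,0,3,0,0,0,1],[-0.3,0,3,0,0,0,1],[-0.3,0,3,0,0,0,1],[-0.3,0,3,0,0,0,1],[-0.3,0,2,0,0,0,1],[0,0,0,0,0,0,1],[0,0,0,0,0,0,1]]]}}

```text
time_s: 7.23
eef_pos: [495.8, -145.8, 56.6]
tool_rot: [-3.14, 0.005, 0.159]
wrist_force: [-8.8, -2.3, 0.7]
width: 11.4
```

{"op": "servo_tool", "data": {"steps": [[[-0.2,0,1,0,0,0,1],[0,0,1,0,0,0,1],[0,0,0,0,0,0,1],[0,0,0,0,0,0,1]]]}}

```text
time_s: 7.57
eef_pos: [495.7, -145.8, 54.7]
tool_rot: [-3.14, 0.005, 0.159]
wrist_force: [-9.8, -1.0, 0.4]
width: 11.6
```

{"op": "servo_tool", "data": {"steps": [[[-0.8,0,1,0,0,0,1],[0,0,0,0,0,0,1],[0,0,1,0,0,0,1],[0,0,0,0,0,0,1],[0,0,0,0,0,0,1]]]}}

```text
time_s: 7.98
eef_pos: [495.5, -145.9, 53.1]
tool_rot: [-3.141, 0.003, 0.159]
wrist_force: [-6.6, 0.3, 1.6]
width: 11.5
```

{"op": "servo_tool", "data": {"steps": [[[-0.3,0,1,0,0,0,1],[0,0,1,0,0,0,1],[0,0,1,0,0,0,1],[0,0,0,0,0,0,1],[0,0,0,0,0,0,1]]]}}

```text
time_s: 8.4
eef_pos: [495.3, -145.9, 50.1]
tool_rot: [-3.141, 0.003, 0.159]
wrist_force: [-5.3, 0.1, 1.6]
width: 10.9
```

{"op": "servo_tool", "data": {"steps": [[[0,0,0,0,0,0,0.2],[0,0,0,0,0,0,0.2],[0,0,0,0,0,0,0.2],[0,0,0,0,0,0,0.2],[0,0,0,0,0,0,0.2],[0,0,-8,0,0,0,0.2],[5,2,-20,0,0,0,0],[10,4,-25,0,0,0,0],[15,6,-25,0,0,0,0],[15,6,-15,0,0,0,0],[10,6,-10,0,0,0,0],[0,0,0,0,0,0,0]]]}}

```text
time_s: 9.4
eef_pos: [556.8, -161.6, 156.7]
tool_rot: [3.139, -0.004, 0.159]
wrist_force: [-0.0, 0.1, -0.5]
width: 46.9
```

```bash
python3 -c "
from h import *
import pickle
s=snap('wrist');pickle.dump(s,open('w2.pkl','wb'));save(s,'w2.png',sc=1.25);t=snap('top');pickle.dump(t,open('t2.pkl','wb'))
to([576,-132,150],.162)
print(proj(s,[576,-132,66]),proj(s,[576,-132,40]))"
```

```text
at 9.5 [ 554.4 -160.7  153.7] [-3.1415e+00  3.0000e-04  1.5870e-01] F [-1.2 -0.6 -1.4] w 46.8
rotvec [-0.01  0.02 -0.19]
tool shift [ 25.9 -24.9   3.7]
[345.3607811  176.63152305] [342.79895653 170.07846136]
```

View pics/w2.png

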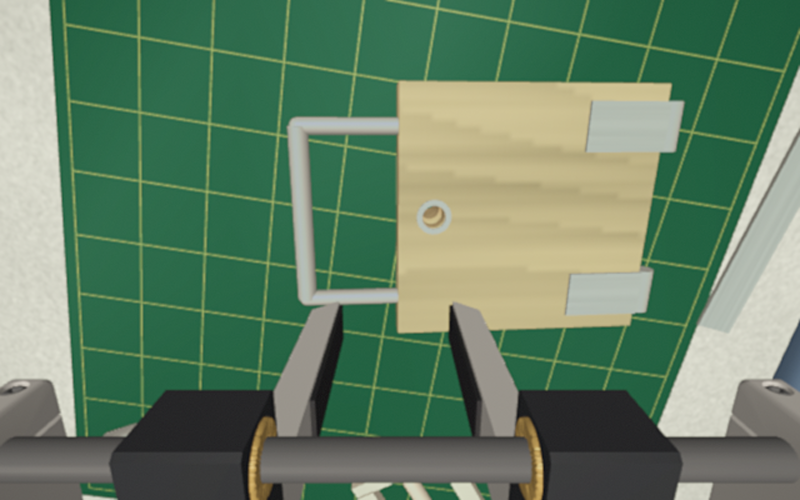

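The cover lies ajar with its hole ring at (433,217), and the bar is free at about x=300. Next come exact centroids.

```bash
cat > hole.py <<'E'
from h import *
import pickle
ex=np.array([np.cos(.162),np.sin(.162),0]);e=np.array([-np.sin(.162),np.cos(.162),0])
def ring(s,u,v,r,zz):
    x0,y0=int(u-r),int(v-r); f=s['frame'][y0:int(v+r)+1,x0:int(u+r)+1].astype(int)
    m=((f.max(2)-f.min(2))<30).astype(np.uint8)
    n,l,st,c=cv2.connectedComponentsWithStats(m); k=1+np.argmax(st[1:,4])
    x,y,w,h=st[k][:4]; q=(x0+x+(w-1)/2,y0+y+(h-1)/2); p=onz(s,*q,zz); print('ring',q,w,h,p.round(1),'ex',round(p@ex,1),'e',round(p@e,1)); return p
if __name__=='__main__':
    s=pickle.load(open('w2.pkl','rb'));t=pickle.load(open('t2.pkl','rb'))
    ring(s,346.8,173.6,16,66.8)
    u=proj(t,[576,-132,66.8]);print(u);ring(t,*u,8,66.8)
    w=pickle.load(open('w1.pkl','rb')); p=onz(w,296.8,160,40);print(p,p@ex,p@e)
    b=np.array([576.1,-132.2,40]);print(b@ex,b@e)
E
python3 hole.py
```

```text
ring (np.float64(346.5), np.float64(173.5)) 28 28 [ 576.3 -129.3   66.8] ex 547.9 e -220.5
[380.31639908 199.91811056]
ring (np.float64(382.0), np.float64(199.0)) 13 17 [ 578.4 -136.5   66.8] ex 548.8 e -228.0
[ 577.05934526 -128.09036951   40.        ] 548.8437228107616 -219.4884932069698
547.2340866441258 -223.38957991537882
```

```bash
python3 -c "
from h import *
to([428,135,188],.162)"
```

```text
at 9.5 [ 554.4 -160.7  153.7] [-3.1415e+00  3.0000e-04  1.5870e-01] F [-1.2 -0.6 -1.4] w 46.8
rotvec [-0.01  0.02 -0.19]
tool shift [ -78.1 -311.9  -34.3]
```

{"op": "servo_tool", "data": {"steps": [[[-7.8,-31.2,-10,0,0,-0.19,0],[-7.8,-31.2,-10,0,0,0,0],[-7.8,-31.2,-10,0,0,0,0],[-7.8,-31.2,-4.3,0,0,0,0],[-7.8,-31.2,0,0,0,0,0],[-7.8,-31.2,0,0,0,0,0],[-7.8,-31.2,0,0,0,0,0],[-7.8,-31.2,0,0,0,0,0],[-7.8,-31.2,0,0,0,0,0],[-7.8,-31.2,0,0,0,0,0],[0,0,0,0,0,0,0],[0,0,0,0,0,0,0]]]}}

```text
time_s: 10.5
eef_pos: [426.2, 135.3, 187.6]
tool_rot: [3.141, 0.001, 0.165]
wrist_force: [0.5, 0.2, 0.1]
width: 47.0
```

{"op": "servo_tool", "data": {"steps": [[[0,0,0,0,0,0,0],[0,0,0,0,0,0,0],[0,0,0,0,0,0,0]]]}}

```text
time_s: 10.75
eef_pos: [427.7, 133.7, 188.0]
tool_rot: [3.141, 0.001, 0.161]
wrist_force: [0.3, -0.7, -0.1]
width: 46.8
```

```bash
python3 -c "
from h import *
import pickle
s=snap('wrist');pickle.dump(s,open('w3.pkl','wb'));save(s,'w3.png',sc=1.25)
to([449.8,164,67],.162)
print(proj(s,[449.8,164,101]),proj(s,[449.8,164,61]))"
```

```text
at 10.8 [427.7 133.7 188. ] [3.1415e+00 4.0000e-04 1.6050e-01] F [-0.9  0.1  0.4] w 46.9
rotvec [ 0.    0.02 -0.09]
tool shift [ 26.7 -26.3 121. ]
[350.14886644 177.56363073] [345.93566294 167.77918565]
```

View pics/w3.png

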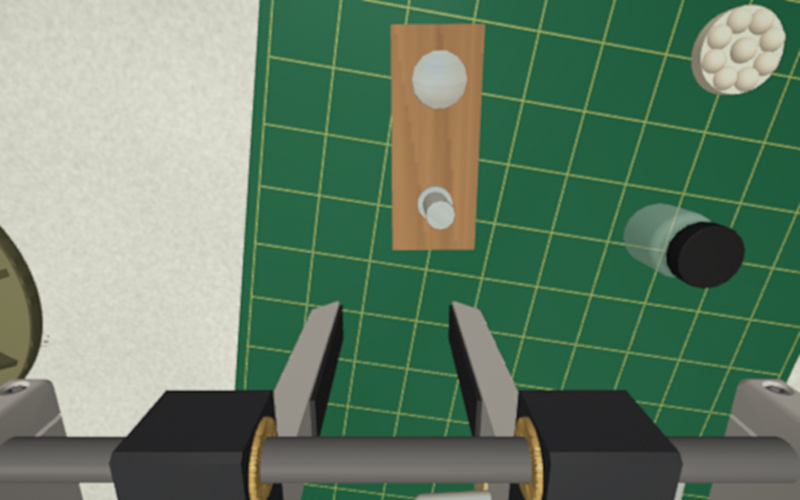

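```bash
python3 - <<'E'
from hole import *
s=pickle.load(open('w3.pkl','rb'))
f=s['frame'].astype(int)
x0,y0=325,140; c=f[y0:200,x0:380]; m=((c.max(2)-c.min(2))<28)&(c.min(2)>60)
ys,xs=np.nonzero(m); print('head+collar bbox',xs.min()+x0,xs.max()+x0,ys.min()+y0,ys.max()+y0)
im=cv2.resize(s['frame'][140:300,240:400],None,fx=3.75,fy=3.75,interpolation=cv2.INTER_CUBIC)
cv2.imwrite('pics/w3c.png',im[:,:,::-1])
o=robot.get_obs();R=Ro.from_euler('xyz',o['tool_rot'])
for q in((23.4,-8,0),(-23.4,-8,0),(23.4,8,0),(-23.4,8,0),(23.4,-8,-37),(-23.4,-8,-37)): print(q,proj(s,o['eef_pos']+R.apply(q)).round(1))
for p,z in(((352.4,172),101),): 
  g=onz(s,*p,z);print(g,g@ex,g@e)
E
```

```text
head+collar bbox 334 363 149 182
(23.4, -8, 0) [358.1 244.4]
(-23.4, -8, 0) [272.9 244.4]
(23.4, 8, 0) [357.1 270.7]
(-23.4, 8, 0) [273.9 270.7]
(23.4, -8, -37) [367.5 277.1]
(-23.4, -8, -37) [263.2 277.2]
[450.68953917 168.56353104 101.        ] 471.9765201000271 93.66370262523583
```

View pics/w3c.png

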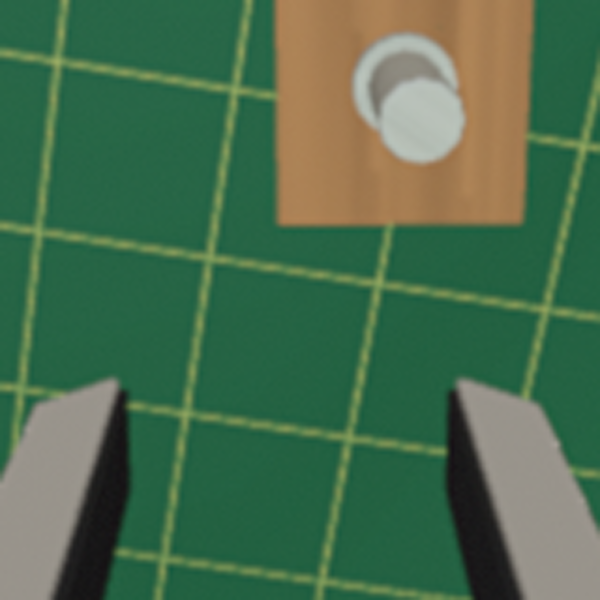

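The crop shows the head top's centre at (421,120) and the pad tips at (128,392) and (446,392). The pad tips sit within 1 px of where the TCP predicts them, so I'll trust the wrist calibration and use it for both the pin and the hole.

{"op": "servo_tool", "data": {"steps": [[[9,-10.2,0,0,0,0,0],[9,-10.2,4,0,0,0,0],[9,-10.2,12,0,0,0,0],[0.6,0,16,0,0,0,0],[0,0,16,0,0,0,0],[0,0,16,0,0,0,0],[0,0,16,0,0,0,0],[0,0,16,0,0,0,0],[0,0,15,0,0,0,0],[0,0,9,0,0,0,0],[0,0,0,0,0,0,0],[0,0,0,0,0,0,0]]]}}

```text
time_s: 11.8
eef_pos: [450.0, 168.9, 68.4]
tool_rot: [3.142, 0.0, 0.161]
wrist_force: [0.2, 0.3, 0.6]
width: 47.1
```

```bash
python3 - <<'E'
from hole import *
s=snap('wrist');pickle.dump(s,open('w4.pkl','wb'))
to([450.4,168.7,67],.162)
save(s,'w4.png',(200,140,440,320),2.5)
E
```

```text
at 11.85 [450.3 169.1  68.9] [-3.1415e+00 -7.0000e-04  1.6160e-01] F [-0.3  0.7  1.4] w 46.9
rotvec [-0.   -0.04 -0.02]
tool shift [0.  0.4 1.9]
```

View pics/w4.png

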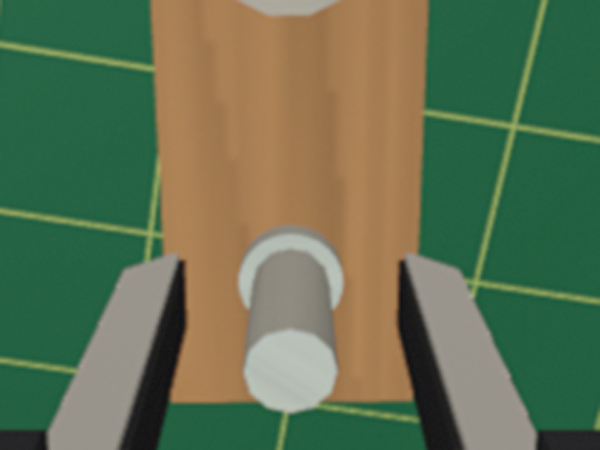

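The pin is centred between the pads at column 291, and the pads' midpoint is 291.5. I'll close on it and check the sideways offset.

{"op": "servo_tool", "data": {"steps": [[[0,0,0,0,0,0,1],[0,0,0,0,0,0,1],[0,0,0,0,0,0,1],[0,0,0,0,0,0,1],[0,0,0,0,0,0,1],[0,0,0,0,0,0,1],[0,0,0,0,0,0,1],[0,0,0,0,0,0,1]]], "grip_force": 45}}

```text
time_s: 12.52
eef_pos: [450.0, 169.3, 68.4]
tool_rot: [-3.142, -0.0, 0.162]
wrist_force: [0.3, -0.3, 3.8]
width: 17.2
```

```bash
python3 - <<'E'
from hole import *
s=pickle.load(open('w4.pkl','rb'))
q=(200+290.5/2.5-.5,140+370.5/2.5-.5);g=onz(s,*q,101);print('pin now',q,g,g@ex,g@e)
o=robot.get_obs();print(o['eef_pos'],o['eef_pos']@ex,o['eef_pos']@e,o['wrist_force'],o['width'],o['tool_rot'],o['time_s'])
E
```

```text
pin now (315.7, 287.7) [450.20228346 169.14240131 101.        ] 471.589011527302 94.31358416467711
[449.98839561 169.25629664  68.43979855] 471.39629462616915 94.46048670370214 [ 0.33381912 -0.30961363  3.81107022] 17.192173409227188 [-3.14152747e+00 -2.94688101e-04  1.61990109e-01] 12.5167
```

{"op": "servo_tool", "data": {"steps": [[[0,0,-3,0,0,0,1],[0,0,-8,0,0,0,1],[0,0,-15,0,0,0,1],[0,0,-20,0,0,0,1],[0,0,-20,0,0,0,1],[0,0,-20,0,0,0,1],[0,0,-14,0,0,0,1],[0,0,-2,0,0,0,1]]]}}

```text
time_s: 13.18
eef_pos: [450.8, 169.5, 173.2]
tool_rot: [-3.141, -0.004, 0.162]
wrist_force: [0.8, -0.1, 0.8]
width: 17.1
```

{"op": "servo_tool", "data": {"steps": [[[2,15,0,0,0,0,1],[4,25,0,0,0,0,1],[5,35,0,0,0,0,1],[5,35,0,0,0,0,1],[5,35,0,0,0,0,1],[5,35,0,0,0,0,1],[5,35,0,0,0,0,1],[5,35,0,0,0,0,1],[5,35,0,0,0,0,1],[5,30,0,0,0,0,1],[3,20,0,0,0,0,1],[1,10,0,0,0,0,1]]]}}

```text
time_s: 14.18
eef_pos: [554.8, -165.5, 169.2]
tool_rot: [-3.141, 0.001, 0.16]
wrist_force: [0.3, -0.1, -1.8]
width: 16.8
```

{"op": "servo_tool", "data": {"steps": [[[0,0,0,0,0,0,1],[0,0,0,0,0,0,1],[0,0,0,0,0,0,1],[0,0,0,0,0,0,1]]]}}

```text
time_s: 14.52
eef_pos: [554.7, -162.0, 170.4]
tool_rot: [-3.142, -0.0, 0.163]
wrist_force: [-0.3, 0.3, -1.5]
width: 17.1
```

```bash
python3 - <<'E'
from hole import *
s=snap('wrist');pickle.dump(s,open('w5.pkl','wb'))
to([576,-129,170],.162); o=robot.get_obs();p=o['eef_pos'];print('tcp ex,e',p@ex,p@e)
save(s,'w5.png',(200,110,440,290),2.5)
ring(s,*proj(s,[576.3,-129.3,66.8]),18,66.8)
print('tip proj',proj(s,p-[0,0,59.4]))
E
```

```text
at 14.5667 [ 554.8 -162.1  170.4] [-3.1416e+00 -2.0000e-04  1.6330e-01] F [-1.2 -0.  -2.2] w 17.2
rotvec [-0.   -0.01  0.07]
tool shift [ 26.3 -29.2   0.5]
tcp ex,e 521.4074650507368 -249.4347724952583
ring (np.float64(348.5), np.float64(170.0)) 26 27 [ 576.5 -128.9   66.8] ex 548.2 e -220.2
tip proj [315.59070516 222.06447076]
```

View pics/w5.png

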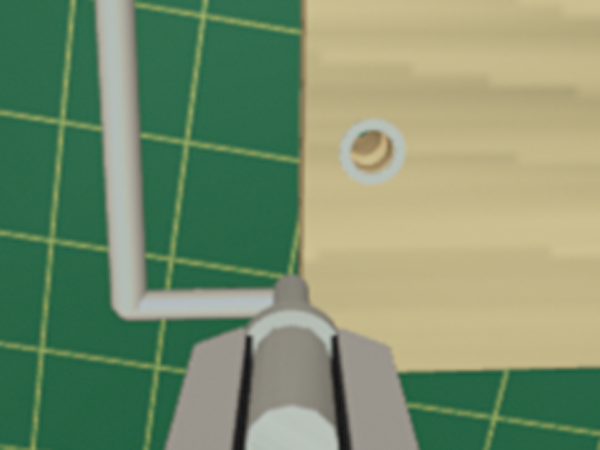

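The pin hangs straight with its tip at (291,277), and the hole ring is at (372,151). I'll move over the hole and go down in steps.

{"op": "servo_tool", "data": {"steps": [[[6,-7,0,0,0,0,1],[10,-11,0,0,0,0,1],[8,-9,4,0,0,0,1],[2,-2.2,10,0,0,0,1],[0,0,12,0,0,0,1],[0,0,8,0,0,0,1],[0,0,4,0,0,0,1],[0,0,0,0,0,0,1],[0,0,0,0,0,0,1],[0,0,0,0,0,0,1]]]}}

```text
time_s: 15.4
eef_pos: [575.9, -130.6, 132.7]
tool_rot: [3.141, -0.001, 0.162]
wrist_force: [0.6, 0.1, -1.2]
width: 17.2
```

```bash
python3 - <<'E'
from hole import *
s=snap('wrist'); o=robot.get_obs();p=o['eef_pos'];print('tcp',p,'ex,e',p@ex,p@e,o['wrist_force'],o['tool_rot'])
save(s,'w6.png',(230,150,410,285),3.5); print(proj(s,p-[0,0,59.4]),proj(s,[p[0],p[1],67]))
E
```

```text
tcp [ 575.96593336 -130.55160901  132.76969271] ex,e 547.3676482220675 -221.74114792344955 [ 0.62695203 -0.46724946 -1.27886363] [ 3.14119383e+00 -7.72585277e-04  1.61520379e-01]
[315.52182857 221.84860089] [315.52611241 218.93506737]
```

View pics/w6.png

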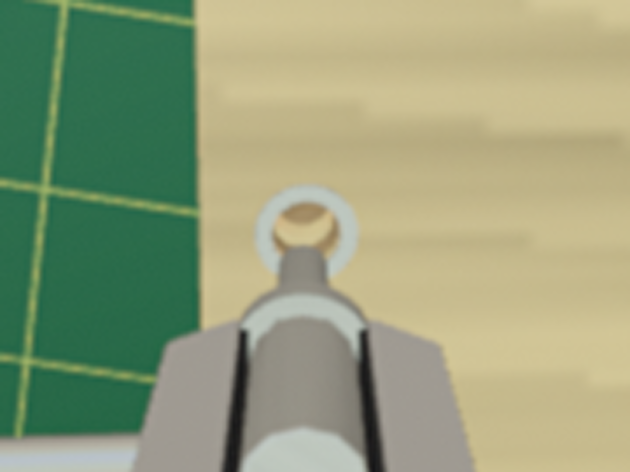

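The ring's centre is at (307,233) and the pin axis at column 303, which makes the pin about 0.9 mm short in x and 1.8 mm short sideways. I'll correct both and insert.

{"op": "servo_tool", "data": {"steps": [[[0.8,-1.7,0,0,0,0,1],[0,0,0,0,0,0,1],[0,0,4,0,0,0,1],[0,0,4,0,0,0,1],[0,0,4,0,0,0,1],[0,0,4,0,0,0,1],[0,0,0,0,0,0,1],[0,0,0,0,0,0,1]]]}}

```text
time_s: 16.12
eef_pos: [576.2, -128.4, 115.9]
tool_rot: [-3.141, 0.001, 0.162]
wrist_force: [0.4, 0.2, -1.6]
width: 16.9
```

```bash
python3 - <<'E'
from hole import *
o=robot.get_obs();p=o['eef_pos'];print('tcp',p,'ex,e',p@ex,p@e,o['wrist_force'],o['ft_torque'],o['tool_rot'])
E
```

```text
tcp [ 576.19409104 -128.37949993  115.88895387] ex,e 547.9431631228032 -219.63427906962232 [ 0.37625307  0.19172899 -1.55486559] [-0.06140292 -0.13697735  0.00041235] [-3.14129995e+00  5.78017831e-04  1.61919823e-01]
```

{"op": "servo_tool", "data": {"steps": [[[0,0,4,0,0,0,1],[0,0,4,0,0,0,1],[0,0,4,0,0,0,1],[0,0,3,0,0,0,1],[0,0,2,0,0,0,1],[0,0,2,0,0,0,1],[0,0,0,0,0,0,1]]]}}

```text
time_s: 16.7
eef_pos: [576.2, -128.4, 96.8]
tool_rot: [-3.141, 0.001, 0.162]
wrist_force: [-0.6, 0.7, -0.8]
width: 17.6
```

{"op": "servo_tool", "data": {"steps": [[[0,0,3,0,0,0,1],[0,0,3,0,0,0,1],[0,0,3,0,0,0,1],[0,0,2,0,0,0,1],[0,0,0,0,0,0,1],[0,0,0,0,0,0,1]]]}}

```text
time_s: 17.2
eef_pos: [576.3, -128.4, 86.1]
tool_rot: [-3.141, 0.0, 0.162]
wrist_force: [0.4, -0.0, -1.0]
width: 17.2
```

{"op": "servo_tool", "data": {"steps": [[[0,0,2,0,0,0,1],[0,0,2,0,0,0,1],[0,0,2,0,0,0,1],[0,0,2,0,0,0,1],[0,0,2,0,0,0,1],[0,0,2,0,0,0,1],[0,0,0,0,0,0,1],[0,0,0,0,0,0,1]]]}}

```text
time_s: 17.87
eef_pos: [576.3, -128.4, 74.1]
tool_rot: [-3.142, 0.0, 0.162]
wrist_force: [-0.4, 0.2, 0.2]
width: 17.1
```

{"op": "servo_tool", "data": {"steps": [[[0,0,2,0,0,0,1],[0,0,2,0,0,0,1],[0,0,2,0,0,0,1],[0,0,0,0,0,0,1],[0,0,0,0,0,0,1]]]}}

```text
time_s: 18.28
eef_pos: [576.3, -128.4, 68.0]
tool_rot: [-3.141, -0.0, 0.162]
wrist_force: [-0.6, 0.3, -0.3]
width: 17.2
```

{"op": "servo_tool", "data": {"steps": [[[0,0,1,0,0,0,1],[0,0,1,0,0,0,1],[0,0,0,0,0,0,1],[0,0,0,0,0,0,1]]]}}

```text
time_s: 18.62
eef_pos: [576.3, -128.4, 66.2]
tool_rot: [-3.142, 0.0, 0.162]
wrist_force: [-1.2, -0.0, 1.0]
width: 17.4
```

```bash
python3 - <<'E'
from hole import *
o=robot.get_obs();print(o['eef_pos'],o['wrist_force'],o['ft_torque'])
s=snap('side');w=snap('wrist');a=proj(s,[560,-130,70]);print(a)
x,y=int(a[0])-50,int(a[1])-55
A=cv2.resize(s['frame'][y:y+100,x:x+100],None,fx=4,fy=4,interpolation=cv2.INTER_CUBIC);B=cv2.resize(w['frame'][130:290,240:400],None,fx=2.5,fy=2.5,interpolation=cv2.INTER_CUBIC)
cv2.imwrite('pics/e1.png',np.hstack([A,B])[:,:,::-1]); print(x,y); pickle.dump((s,w),open('e1.pkl','wb'))
E
```

```text
[ 576.29823936 -128.40659827   66.18409042] [-1.18636693 -0.03490786  1.00528816] [-0.0598502   0.33387979 -0.02291876]
[345.31444743 182.19228609]
295 127
```

View pics/e1.png

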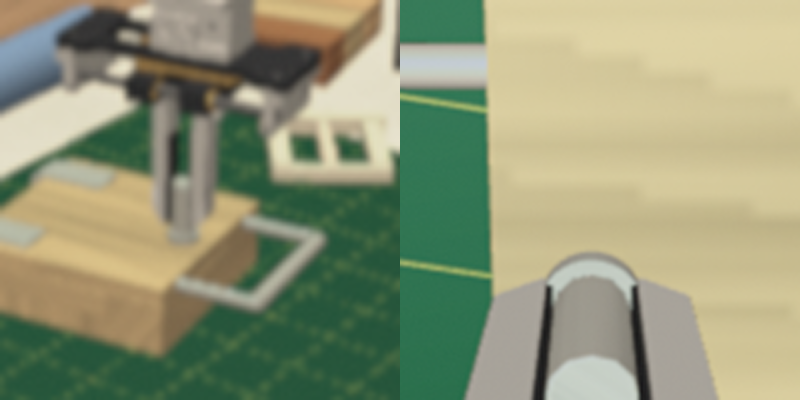

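The side crop shows the cover nearly flush with the base, with the collar on it at (183,240). In the wrist crop the collar covers the hole's bush. Now I'll keep pressing until the force builds.

{"op": "servo_tool", "data": {"steps": [[[0,0,1,0,0,0,1],[0,0,0,0,0,0,1],[0,0,0,0,0,0,1]]]}}

```text
time_s: 18.97
eef_pos: [576.4, -128.4, 65.4]
tool_rot: [3.142, -0.0, 0.162]
wrist_force: [-3.2, -0.1, 4.8]
width: 17.7
```

{"op": "servo_tool", "data": {"steps": [[[0,0,1,0,0,0,1],[0,0,0,0,0,0,1],[0,0,0,0,0,0,1]]]}}

```text
time_s: 19.22
eef_pos: [576.4, -128.5, 65.3]
tool_rot: [3.141, -0.0, 0.162]
wrist_force: [-7.7, 0.1, 13.6]
width: 17.3
```

{"op": "servo_tool", "data": {"steps": [[[-0.5,0,0.4,0,0,0,1],[0,0,0,0,0,0,1],[0,0,0,0,0,0,1],[0,0,0,0,0,0,1],[0,0,0,0,0,0,1],[0,0,0,0,0,0,1]]]}}

```text
time_s: 19.72
eef_pos: [576.4, -128.5, 65.3]
tool_rot: [3.141, -0.002, 0.162]
wrist_force: [-6.4, 1.6, 15.8]
width: 17.2
```

```bash
python3 - <<'E'
from hole import *
s=snap('side');w=snap('wrist');
o=robot.get_obs();print(o['eef_pos'],o['wrist_force'],o['ft_torque'],o['width'])
A=cv2.resize(s['frame'][150:220,285:385],None,fx=8,fy=8,interpolation=cv2.INTER_CUBIC)
cv2.imwrite('pics/e2.png',A[:,:,::-1])
E
```

```text
[ 576.37564714 -128.517951     65.27294533] [-5.57002605  1.51938095 15.51051085] [ 0.31554555  1.10553001 -0.03483276] 17.000045814586276
```

View pics/e2.png

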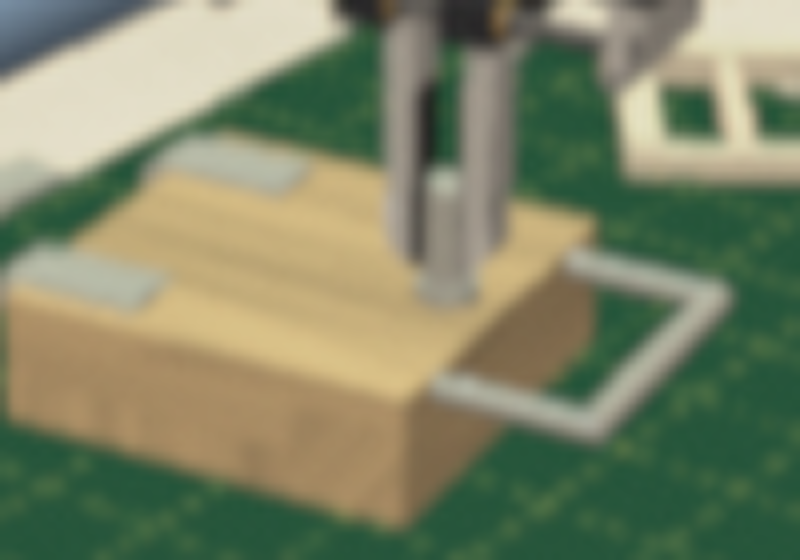

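The cover lies flush on the base with no gap, the collar sits on it at (447,290), and the force is steady. I'll hand the job in.

```bash
python3 -c "
from h import *
print(robot.job_done()); o=robot.get_obs(); print(o['time_s'],o['eef_pos'],o['wrist_force'],o['width'])"
```

```text
the job is handed in; nothing more can be done
None
the job is handed in; nothing more can be done
```

The job is handed in at about 20 s. The cover is fully shut, and the arm still holds the pin and presses on it.

**What I did:** I lowered the cover by its bar along the hinge arc to about 0.09 rad and let go, leaving it ajar on the plungers. Then I took the tall pin from the rack and put it through the cover's hole into the base hole, with almost no side force. Last, I pushed until the collar shut the cover.

**Last checks:**
- **Height:** the tool came to a hard stop at 65.3 mm, which puts the collar's underside at 51.9 mm. A shut cover should give 52 mm.
- **Push:** it held steady at about 15.5 N, above the 6 to 8 N needed to shut the cover.
- **Grip:** the gripper was set to 45 N, with the fingers reading 17 mm on the 18 mm head.
- **Picture:** the side view shows no gap between cover and base.

**What disagreed or stayed unsure:**
- The top camera placed the pin and hole 3 to 4 mm sideways from the wrist camera. I used the wrist camera, because its view of the fingertips matched the tool position.
- The force while the springs were being compressed read lower than I expected, about 1 to 2 N until the last millimetre.
- A sideways force of about 6 N remained on the pin.
- I did not measure the cover's angle again after letting go of the bar. The wrist picture showed it down, and I saw no sign of the other objects having moved.

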